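# Push the cast bases out of the mould bar

## Task

Lay the mould bar in the infeed of the punch-out stand, slide it along under the bridge and, with the red-handled drift pushed down through the bridge window, drive every cast metal base out of its bore into the blue tray below. Then draw the empty bar back out and lay it lengthwise on the green mat, stand the drift back in its block, and pull the tray with the castings out towards the robot until it is fully clear of the stand. Keep the bar roughly level all the time and do not disturb the two paint bottles or the figure.

Things in the scene. Friction and masses are not known exactly. Their poses are not given: they have to be found in the camera images.
- stand: Fixed punch-out stand: plywood deck 72 mm wide (local x -36..36), local y -70..185, top 60 mm above the bench, 8 mm thick, 36 mm square drop hole. Origin: on the bench under the drop hole and window centre. The bar is fed in from local +y towards -y; the tray comes out to local -x, towards the robot. Leg plates at y +-41..49 and 168..176; back stop for the tray at x 40.
- infeed (a point): Point in the middle of the open infeed of the channel, on the deck (stand local 0, 130, 60 mm). The bar is laid here with its origin on this point, nose to the bridge. Guides 6 mm high leave 54 mm between them over stand y 60..185, tapering to 50 mm at the bridge (y 22); past it they stay 50 mm apart. Nothing is higher than the guides here.
- window (a point): Centre of the 20 x 20 mm brass-rimmed window in the aluminium bridge, on the bridge's top, 97 mm above the bench. The bridge spans the deck at stand y -22..22; its underside is 87 mm above the bench, its posts are 50 mm apart. The only drop hole in the deck lies right below. A bore must stand under the window before its casting can be driven out.
- bar: Loose aluminium mould bar 46 mm wide (local x), 200 mm long (y -100..100), 24 mm thick, 0.4 kg, mass centre near y +8 mm. Origin: centre of its underside. Its -y end (nose) enters the stand first. Four square 27 mm through bores lined with orange silicone at y -76, -40, -4, +32 mm.
- bar_tail (a point): Middle of the top of the black grip block at the bar's tail: bar local (0, 84, 46) mm. The block is 30 mm wide (bar x), 28 mm long (bar y 70..98) and rises 22 mm from the bar's top. It stays clear of the bridge with any bore under the window, and serves to slide the bar along the channel.
- base1: Cast metal base, 24 x 24 x 12 mm, 45 g, silvery; may be absent (2 or 3 of the 4 are there). Origin: centre of its underside. It starts in the bar's bore at local y -76 mm, top 3 mm below the bar's top, held by a springy bead near the bore's foot: 6 to 10 N straight down drives it past, and it drops free once the drift tip is level with the bar's underside.
- base2: Cast metal base, 24 x 24 x 12 mm, 45 g, silvery; may be absent (2 or 3 of the 4 are there). Origin: centre of its underside. It starts in the bar's bore at local y -40 mm, top 3 mm below the bar's top, held by a springy bead near the bore's foot: 6 to 10 N straight down drives it past, and it drops free once the drift tip is level with the bar's underside.
- base3: Cast metal base, 24 x 24 x 12 mm, 45 g, silvery; may be absent (2 or 3 of the 4 are there). Origin: centre of its underside. It starts in the bar's bore at local y -4 mm, top 3 mm below the bar's top, held by a springy bead near the bore's foot: 6 to 10 N straight down drives it past, and it drops free once the drift tip is level with the bar's underside.
- base4: Cast metal base, 24 x 24 x 12 mm, 45 g, silvery; may be absent (2 or 3 of the 4 are there). Origin: centre of its underside. It starts in the bar's bore at local y +32 mm, top 3 mm below the bar's top, held by a springy bead near the bore's foot: 6 to 10 N straight down drives it past, and it drops free once the drift tip is level with the bar's underside.
- tray: Loose blue catch tray, outside 76 mm (local x) x 72 mm (y) x 26 mm high, walls 3 mm, 0.15 kg. Origin: centre of its underside. It starts home under the stand, origin under the drop hole within 6 mm, axes as the stand's, with 5 mm play to the legs on either side; it slides along the stand's local x only, between the back stop and the robot's side.
- tray_tab (a point): Point on the tray's upright pull tab, 40 mm above the bench, 88 mm from the tray's origin in its local -x. The tab is 12 mm thick (x), 24 mm wide (y) and stands 46 mm high, free of the stand when the tray is home.
- drift: Loose drift: a steel rod of 12 mm diameter, 64 mm long, below a red handle of 28 mm diameter and 60 mm length; 0.11 kg. Origin: centre of the rod's lower tip; local z runs up to the handle. Handle from 64 to 124 mm above the tip. It starts upright in the block, the tip 5 mm above the bench.
- block: Fixed plywood tool block 60 x 60 x 45 mm with an 18 mm square hole in the middle of its top, the hole's floor 5 mm above the bench. Origin: on the bench under the hole.
- mat: Fixed green cutting mat, 110 mm (local x) x 260 mm (local y), 3 mm thick. Origin: centre of its underside. The bar starts on it, the bar's y about along the mat's y, and goes back on it lengthwise.
- bottle_a: Bystander: yellow dropper bottle of paint, 27 mm diameter, 80 mm tall; origin at its foot.
- bottle_b: Bystander: green dropper bottle of paint, 27 mm diameter, 80 mm tall; origin at its foot.
- figure: Bystander: small painted figure on a cork handle, 34 mm diameter, about 95 mm tall; origin at its foot.
Things that resemble listed ones, but are neither listed nor needed, are in the scene too. Several things look just like the tray: the one meant starts farthest to the robot's left. Of the things that look like the block, the smaller one is meant.

How it is judged:
By the outcome, as a careful person would: the job done as asked, in the order asked, and still so for the second after the job is handed in, with the robot touching nothing.
Of base1, base2, base3, base4 only 2 to 3 are there at a start; the rules pass over those that are not, and their reading is None.
At some moment in a run one of bar, tray may be knocked a few centimetres aside while the robot is not near it.
It also fails if it takes over 210 s, if anything falls off the work surface, if the arm or the gripper's body presses on something with over 40 N, if the wrist force passes 120 N, or if a joint passes its speed limit or range.

## Robot

A 6-joint arm with a two-finger parallel gripper is mounted at the origin on the work surface. World frame = base frame: x ahead of the robot, y to its left, z up, the work surface at z = 0. Lengths are in mm, angles in rad, forces in N, time in s.
With the tool pointing down it reaches from about 300 to 775 mm from the base axis. Payload 14.6 kg.
Tool frame: the origin (TCP) lies on the centre line of the jaws, within the pads' length; the fingertips stand 19 mm ahead of it and the grasp point (between the pads) is the TCP (bot.tip_reach is the distance from the TCP to the fingertips, in mm); z points along the fingers, y is the line along which they close (so a half turn about z gives the same grasp; the last joint's range is limited). The gripper opens to 85 mm and grips with 20 to 120 N. Pads are 22 mm wide; open, the fingers measure 114 mm over their backs; the gripper's body (76 mm by 85 mm) begins 54 mm behind the grasp point. The pads swing forward as they close: fully open they stand 13 mm farther back than shut.
Start: joints at [1.052, 0.3, 1.521, -0, 1.321, -0.067], TCP at [240.118, 494.806, 250.281] pointing down, gripper open.
Joint ranges: [-3.03, 3.03], [-0.79, 2.21], [0.23, 2.52], [-1.04, 4.18], [0, 3.07], [-2.55, 2.55]. Speed limits (rad/s): [2.22, 2.22, 2.57, 3.14, 3.14, 3.14].

## Interface

Orientations are given as a unit quaternion [w, x, y, z].
In Python, from rig import bot gives the robot as it stands. Calls block until the motion is done:
- bot.move_to(position, orientation): joint-space move of the TCP to a pose.
- bot.servo_line(position, attitude=None, speed=150, until_force=None): straight line of the TCP; attitude=None keeps the orientation; speed is the mean speed in mm/s. With until_force (N) it stops when the force on the tool has changed by that much, and returns True; else False.
- bot.move_joints(angles): joint-space move.
- bot.move_gripper(opening, grip_force=None): finger opening in mm; grip_force is the grip in N (None keeps the last); returns when the fingers have stopped.
- bot.dwell(seconds).
- bot.ik(position, orientation): joint angles nearest the present ones, or None.
- bot.read_state(): the state.
- bot.read_camera(name): name is "side" or "top" or "wrist"; returns a dict with "image" (384x512x3 uint8, blue, green, red), "depth" (384x512 float32, mm along the optical axis (not along the pixel's ray), 0 where there is no reading), "fovy" (degrees; the focal length in pixels is half the picture's height over the tangent of half this angle, whatever the lens; pixels are square), "cx", "cy" (the principal point, pixels), "eye" and "attitude" of the camera in the world; the wrist camera has in their place "mount" (4x4, takes a point from camera to tool coordinates, whose origin is the TCP and whose axes are the flange's). Camera axes: x right, y down, z forward; pixel columns grow to the right and rows downward; lengths in mm; the calibration is good to about 2 mm. The wrist camera is an equidistant fisheye: a pixel r from the principal point sees the ray r / f radians off the axis. A picture is of the moment at which its call begins: read the wrist's pose just before it.
A pose or a line that the arm cannot do raises bot.MotionError and nothing moves.
- bot.finish_job(): hands the job in; it is judged then, once.
The state is a dict: "clock": time; "joint_positions": joint angles; "qvel": joint speeds; "effort": joint torques, N m; "ee_pos": TCP position; "tool_rot": TCP orientation; "ft_force": force on the tool from outside, world axes, zero at the start; "moment": the same for the moment, N m; "grip_width": finger opening in mm; "grip_force": force on a finger pad.
Only numpy, scipy, OpenCV 4.12 (cv2) and the standard library are available. Lean on these libraries where they do the work, as an engineer would, in place of code of your own. Each camera call takes 0.05 s, during which the arm holds its last target. There are 200 camera calls.

## Working session

There is one attempt and no reset: what is moved stays moved. The work goes in short steps, each a Python script; the robot and the scene stay as the last script left them, time stands still between calls to the robot, and variables do not carry over. Pictures are saved under pics/ and viewed, at most 14 in all, crops included, and the job is handed in when it is done.

```bash
mkdir -p pics; ls; cat > h.py <<'E'
import numpy as np, cv2
from rig import bot
from scipy.spatial.transform import Rotation as R
def rot(q): return R.from_quat([q[1],q[2],q[3],q[0]]).as_matrix()
def cam(n,save=None):
    s=bot.read_state(); c=bot.read_camera(n); c['state']=s
    if save: cv2.imwrite('pics/'+save,c['image'])
    np.savez('last_'+n+'.npz',**{k:v for k,v in c.items() if k!='state'},ee=s['ee_pos'],tr=s['tool_rot'])
    return c
E
python3 - <<'E'
from h import *
for n in ('top','side'):
    c=cam(n,n+'0.png'); print(n,c['fovy'],c['cx'],c['cy'],c['eye'],c['attitude'])
s=bot.read_state(); print(s)
a=cv2.imread('pics/top0.png');b=cv2.imread('pics/side0.png')
cv2.imwrite('pics/top0b.png',cv2.resize(a,(800,600),interpolation=cv2.INTER_CUBIC))
cv2.imwrite('pics/side0b.png',cv2.resize(b,(800,600),interpolation=cv2.INTER_CUBIC))
E
```

```text
pics
top 46.39434850804524 259.6441597295098 190.09305032394835 [ 408.91887695  -48.7363589  1355.46582064] [ 0.02751992 -0.69762722  0.71520091 -0.03235061]
side 44.076698369737656 255.99129986388704 187.61889203320806 [  241.90151757 -1190.1554871   1162.47386042] [-0.40598873  0.90591944 -0.10827332  0.05253588]
{'clock': 0.1, 'joint_positions': array([ 1.05242853e+00,  3.00388183e-01,  1.52150653e+00,  2.35659035e-05,
        1.32070004e+00, -6.66032536e-02]), 'qvel': array([-0.000717  , -0.0016893 , -0.00188875,  0.00113023,  0.00208266,
        0.00086094]), 'effort': array([ 4.63964425e-04, -5.44378066e+01, -3.62371981e+01, -8.90913361e-05,
        2.97191247e-03, -6.86510646e-06]), 'ee_pos': array([240.0121341 , 494.66186896, 249.79832561]), 'tool_rot': array([-1.55400015e-04,  2.23969128e-01,  9.74596110e-01, -4.76481223e-04]), 'ft_force': array([-0.6026791 ,  0.29535245, -0.21160869]), 'moment': array([-0.04751266,  0.00670113, -0.03407391]), 'grip_force': 0.0, 'grip_width': 85.44765984940318}
```

View pics/top0b.png

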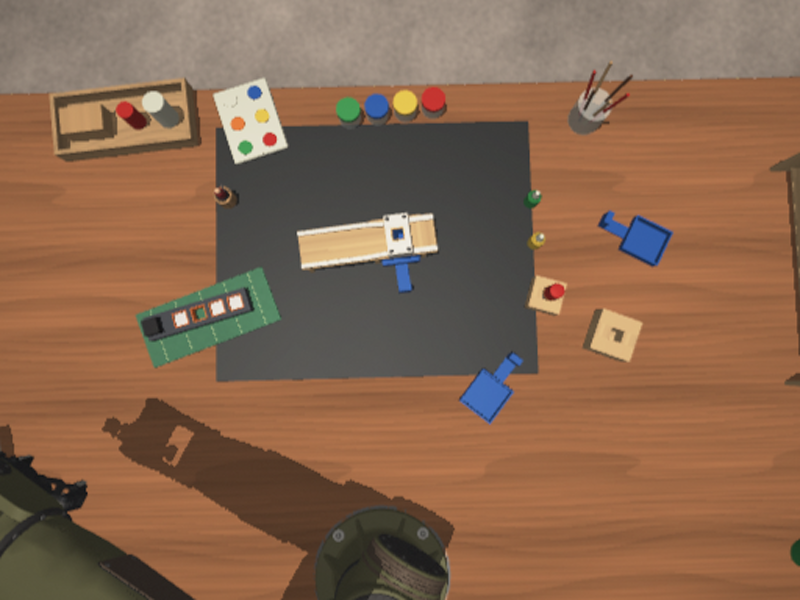

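View pics/side0b.png

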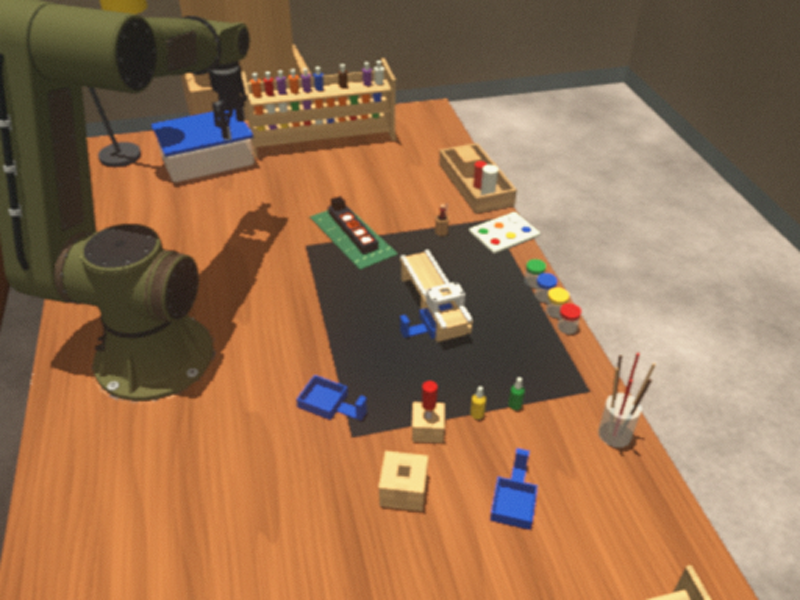

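The top view shows these candidates:

- **Trays:** (403,265) under the stand, (488,393) and (645,240). The one under the stand is farthest left (+y), so it is the one meant.
- **Blocks:** (547,295) with the drift and (615,335). The first is smaller, so it is the one meant.

The bar at (198,310) has its tail at (152,326), and the bore at y -4 looks empty. I'll confirm with one enlarged crop.

```bash
cat >> h.py <<'E'
def px2w(c,u,v,z):
    f=192/np.tan(np.radians(c['fovy'])/2)
    d=rot(c['attitude'])@np.array([(u-c['cx'])/f,(v-c['cy'])/f,1]); e=np.array(c['eye'])
    return e+d*(z-e[2])/d[2]
E
python3 - <<'E'
from h import *
a=cv2.imread('pics/top0.png')
def cr(x0,y0,w,h,s): return cv2.resize(a[y0:y0+h,x0:x0+w],None,fx=s,fy=s,interpolation=cv2.INTER_CUBIC)
p=np.zeros((600,800,3),np.uint8)
p[:300,:400]=cr(85,165,100,75,4); p[300:,:400]=cr(185,125,100,75,4); p[:400,400:]=cr(330,170,100,100,4)
p[400:,400:]=cr(285,215,100,50,4)
cv2.imwrite('pics/crop0.png',p)
c=dict(np.load('last_top.npz'))
for n,u,v,z in [('window',398,234,97),('bartail',152,326,49),('barnose',248,297,27),('drift',556,291,129),('block',547,295,45),('tab',404,288,46),('bottle y',538,240,60),('bottle g',534,198,60),('fig',225,195,60),('matc',208,317,3),('stand tail',300,252,66),('stand end',436,233,60)]:
    print(n,px2w(c,u*.64,v*.64,z).round(0))
E
```

```text
window [631. -48.  97.]
bartail [477. 415.  49.]
barnose [529. 241.  27.]
drift [ 517. -323.  129.]
block [ 517. -325.   45.]
tab [537. -56.  46.]
bottle y [ 620. -309.   60.]
bottle g [ 700. -305.   60.]
fig [719. 275.  60.]
matc [494. 323.   3.]
stand tail [607. 135.  66.]
stand end [ 638. -119.   60.]
```

View pics/crop0.png

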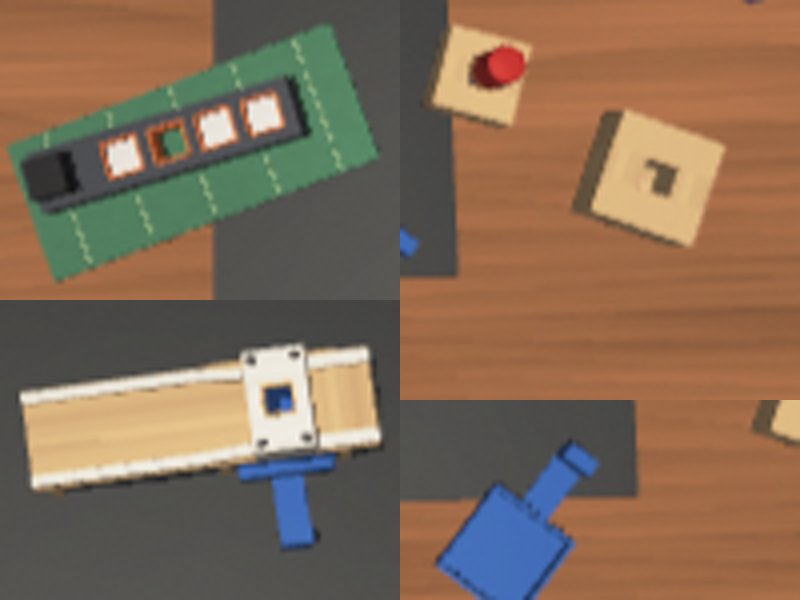

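The crop confirms it: bores at y -76, -40 and +32 are filled, -4 is empty, and the drift stands in the smaller block. Next are close wrist views with depth over the bar, the stand and the block.

```bash
cat >> h.py <<'E'
def down(phi):  # tool y (closing line) at world angle phi (deg)
    p=np.radians(phi); y=np.array([np.cos(p),np.sin(p),0]); z=np.array([0,0,-1.]); x=np.cross(y,z)
    q=R.from_matrix(np.c_[x,y,z]).as_quat(); return np.array([q[3],q[0],q[1],q[2]])
def best(pos,phi):  # pick half turn with last joint closest to present, within range
    j0=np.array(bot.read_state()['joint_positions']); o=[]
    for f in (phi,phi+180):
        j=bot.ik(pos,down(f))
        if j is not None: o.append((np.abs(np.array(j)-j0).max()+(5 if abs(j[5])>2.3 else 0),f))
    return down(min(o)[1])
def go(pos,phi): bot.move_to(pos,best(pos,phi))
def cloud(c):   # world xyz per pixel for last_wrist style dict
    h,w=c['depth'].shape; u,v=np.meshgrid(np.arange(w),np.arange(h))
    f=192/np.tan(np.radians(float(c['fovy']))/2); x=u-c['cx'];y=v-c['cy']; d=c['depth']
    if 'mount' in c:
        r=np.hypot(x,y)+1e-9; t=r/f; k=np.tan(t)/r
        P=np.stack([x*k*d,y*k*d,d],-1); M=np.array(c['mount'])
        P=P@M[:3,:3].T+M[:3,3]; s=c['state']; P=P@rot(s['tool_rot']).T+s['ee_pos']
    else:
        P=np.stack([x/f*d,y/f*d,d],-1)@rot(c['attitude']).T+np.array(c['eye'])
    P[d<=0]=np.nan; return P
def rect(P,zlo,zhi,cen,rad,bgr=None,test=None):
    m=(P[...,2]>zlo)&(P[...,2]<zhi)&(np.hypot(P[...,0]-cen[0],P[...,1]-cen[1])<rad)
    if test is not None: m&=test(bgr.astype(int))
    q=P[m]; return cv2.minAreaRect(q[:,:2].astype(np.float32)),len(q),np.median(q[:,2]) if len(q) else None
E
python3 - <<'E'
from h import *
import pickle
for n,p,phi in [('bar',(480,320,300),17),('stand',(590,10,330),7),('block',(517,-290,300),0)]:
    go(p,phi); bot.dwell(.2); c=cam('wrist','w_%s.png'%n); pickle.dump(c,open(n+'.pkl','wb'))
    P=cloud(c); print(n,c['state']['ee_pos'].round(1),c['state']['clock'],np.nanmin(P[...,2]))
print(c['mount'],c['fovy'],bot.tip_reach)
ims=[cv2.resize(cv2.imread('pics/w_%s.png'%n),(400,300)) for n in('bar','stand','block')]
cv2.imwrite('pics/w0.png',np.vstack([np.hstack(ims[:2]),np.hstack([ims[2],ims[2]*0])]))
E
```

```text
bar [479.3 320.8 299.9] 1.45 -756.7512198023244
stand [589.9  11.  330. ] 2.95 -759.4992795775506
block [ 517.5 -289.1  300.1] 4.3833 -757.1651652025557
[[-9.04186362e-04 -9.65394393e-01 -2.60792731e-01  6.53989383e+01]
 [ 9.99999500e-01 -9.84104573e-04  1.75860450e-04  4.96245611e-01]
 [-4.26422011e-04 -2.60792441e-01  9.65394800e-01 -1.23849442e+02]
 [ 0.00000000e+00  0.00000000e+00  0.00000000e+00  1.00000000e+00]] 65.70646984690485 19.0
```

View pics/w0.png

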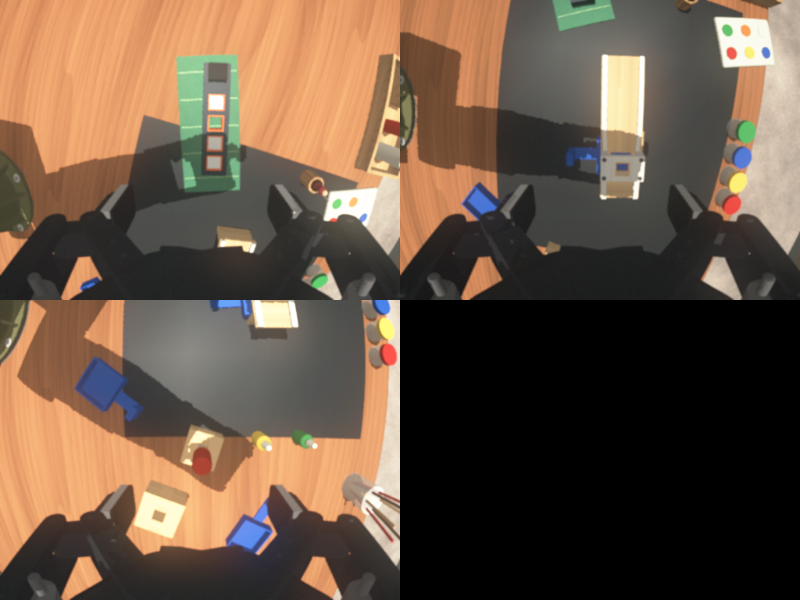

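The wrist views show the bar (215,118 in its panel), stand (622,125) and block with drift (202,450) clearly. Now I fit rectangles from the depth.

```bash
python3 - <<'E'
from h import *
import pickle
L=lambda n:pickle.load(open(n+'.pkl','rb'))
c=L('bar');P=cloud(c);I=c['image']
print('bar top',rect(P,20,33,(500,325),125))
print('tail',rect(P,42,54,(480,412),50))
print('mat z',np.nanmedian(P[(np.hypot(P[...,0]-480,P[...,1]-280)<15)],0))
print('mat',rect(P,-3,8,(494,323),160,I,lambda i:(i[...,1]>i[...,2]+25)&(i[...,1]>i[...,0]+10)))
c=L('stand');P=cloud(c);I=c['image']
print('bridge',rect(P,91,103,(631,-48),60))
print('guides+deck',rect(P,54,72,(620,10),170))
print('tab',rect(P,38,52,(537,-56),40,I,lambda i:i[...,0]>i[...,2]+40))
m=(abs(P[...,2]-97)<6)&(np.hypot(P[...,0]-631,P[...,1]+48)<60)
M=cv2.morphologyEx(m.astype(np.uint8),cv2.MORPH_CLOSE,np.ones((3,3)))
n,lab,st,ce=cv2.connectedComponentsWithStats(1-M,connectivity=4)
for i in range(n):
    if 30<st[i,4]<1500: print('hole comp',st[i],ce[i])
c=L('block');P=cloud(c);I=c['image']
print('block',rect(P,38,51,(517,-325),60))
print('handle',rect(P,122,136,(517,-323),40))
print('bigblock',rect(P,38,60,(477,-400),60))
E
```

```text
bar top (((500.0773010253906, 339.353271484375), (46.52937698364258, 199.5613555908203), 15.604628562927246), 4051, np.float64(26.969953684841357))
tail (((477.2595520019531, 420.3585510253906), (30.08510971069336, 29.1936092376709), 17.099376678466797), 537, np.float64(49.35722136809636))
mat z [479.91648101 280.15582379   3.13079031]
mat (((495.9410095214844, 323.0320129394531), (112.26724243164062, 261.1431884765625), 19.469648361206055), 7715, np.float64(3.226657774805119))
bridge (((632.3467407226562, -45.825950622558594), (70.95545959472656, 45.8691520690918), 6.386135578155518), 1682, np.float64(97.12264207025679))
guides+deck (((625.954833984375, 11.127845764160156), (72.34471130371094, 255.11961364746094), 6.333879470825195), 7687, np.float64(60.51202771817589))
tab (((539.3865966796875, -55.75965881347656), (11.414194107055664, 24.229747772216797), 6.041348457336426), 153, np.float64(46.03072031096633))
hole comp [277 209  16  13 198] [284.12121212 214.92424242]
block (((518.7680053710938, -324.92059326171875), (59.50801467895508, 60.07890319824219), 73.12369537353516), 1353, np.float64(45.07795623705147))
handle (((518.8366088867188, -323.89031982421875), (26.129383087158203, 27.428401947021484), 79.09720611572266), 525, np.float64(128.7178087623579))
bigblock (((455.52288818359375, -396.515625), (119.73570251464844, 75.27912139892578), 80.7491455078125), 1416, np.float64(57.77320141944426))
```

```bash
cat >> h.py <<'E'
SO=np.array([632.3,-46.0]); SY=6.35
def ax(yaw): a=np.radians(yaw); return np.array([np.cos(a),np.sin(a)]),np.array([-np.sin(a),np.cos(a)])
def S(x,y,z):  # stand local -> world
    ex,ey=ax(SY); return np.r_[SO+ex*x+ey*y,z]
def loc(p):
    ex,ey=ax(SY); d=np.array(p[:2])-SO; return np.array([d@ex,d@ey])
def st(msg=''):
    s=bot.read_state(); print(msg,'t=%.1f'%s['clock'],'ee',s['ee_pos'].round(1),'F',s['ft_force'].round(1),'w %.1f gf %.0f'%(s['grip_width'],s['grip_force']),flush=True)
E
python3 - <<'E'
from h import *
import pickle
ex,ey=ax(15.8); b=np.array([500.1,339.4])+ey*14
bot.move_gripper(68,60)
go(np.r_[b,110],15.8); bot.servo_line(np.r_[b,30],speed=80); st('at bar')
bot.move_gripper(40,60); st('grip')
bot.servo_line(np.r_[b,150],speed=120); st('lift')
t=S(0,131+14,0)[:2]
bot.servo_line(np.r_[t,150],best(np.r_[t,150],SY),speed=180)
bot.dwell(.2); bot.servo_line(np.r_[t,95],speed=80); bot.dwell(.2);st('above')
r=bot.servo_line(np.r_[t,86.5],speed=15,until_force=3); st('down %s'%r)
bot.move_gripper(64); st('open')
bot.servo_line(np.r_[t,130],speed=120)
v=S(-40,40,330); go(v,SY); bot.dwell(.2)
c=cam('wrist','w1.png');P=cloud(c)
q=rect(P,78,88,S(0,110,0),120); print(q,loc(q[0][0]))
q=rect(P,98,112,S(0,210,0),60); print(q,loc(q[0][0]))
st()
E
```

```text
at bar t=8.3 ee [496.6 353.1  30.6] F [-0.2  0.7 -0.9] w 68.2 gf 0
grip t=8.6 ee [496.6 353.1  30.9] F [-1.3 -1.   5.4] w 44.5 gf 63
lift t=9.8 ee [496.  352.7 149. ] F [-1.2  0.3 -5.3] w 44.6 gf 62
above t=12.7 ee [616.5  98.1  95.6] F [ 0.3  0.1 -6. ] w 44.5 gf 62
down True t=13.2 ee [616.2  98.1  87.9] F [-0.   0.3  4.5] w 44.5 gf 63
open t=13.5 ee [615.5  98.   86.6] F [ 0.4  0.2 -0.3] w 63.9 gf 0
(((621.7618408203125, 62.732948303222656), (70.58716583251953, 238.24298095703125), 5.206543922424316), 4915, np.float64(84.05978553629683)) [  1.55253936 109.23138957]
(((609.1459350585938, 167.66053771972656), (30.81598472595215, 29.011049270629883), 6.338258266448975), 613, np.float64(106.23615491764829)) [  0.61920047 214.91056906]
 t=15.2 ee [588.2 -10.2 328.8] F [-0.7  0.8  0.1] w 64.2 gf 0
```

View pics/w1.png

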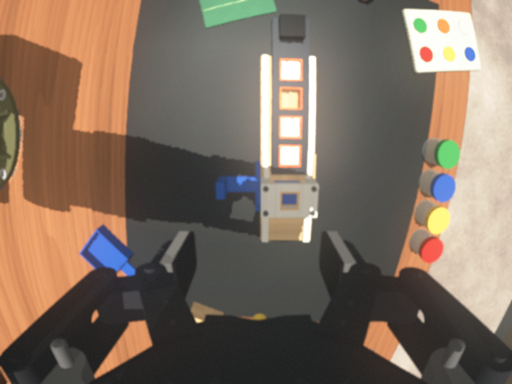

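The bar is seated in the channel with its tail at local y 215 and three silver castings visible. Next I slide it to bore 1, fetch the drift and check.

```bash
cat >> h.py <<'E'
def tail(n):
    c=cam(n);P=cloud(c)
    m=(P[...,2]>99)&(P[...,2]<112)
    d=P[...,:2]-SO; ex,ey=ax(SY); lx=d@ex; ly=d@ey
    m&=(abs(lx)<25)&(ly>26)&(ly<245)&(c['image'].max(-1)<110)
    q=P[m]
    if len(q)<20: return n,None,len(q)
    r=cv2.minAreaRect(q[:,:2].astype(np.float32)); return n,loc(r[0]).round(1),np.round(r[1],1),len(q)
E
python3 - <<'E'
from h import *
print(tail('wrist'))
bot.move_gripper(46,20)
p=S(.4,215,150); go(p,SY); bot.servo_line(S(.4,215,107),speed=100)
bot.move_gripper(26,25); st('tail grip')
bot.servo_line(S(.2,160,107),speed=60); bot.dwell(.1); st('slid')
bot.move_gripper(46,25); bot.servo_line(S(.2,160,170),speed=150)
D=np.array([518.8,-324.2])
go(np.r_[D,190],SY); print(tail('top'))
bot.servo_line(np.r_[D,103],speed=120); bot.move_gripper(24,20); st('g1')
bot.move_gripper(46); bot.servo_line(np.r_[D,103],best(np.r_[D,103],SY+90),speed=60); 
bot.move_gripper(24,80); st('g2')
bot.servo_line(np.r_[D,225],speed=120)
bot.servo_line(S(0,0,225),speed=220); bot.dwell(.2); st('over window')
print(tail('top'),tail('wrist'))
cam('wrist','w2.png')
E
```

```text
('wrist', array([  0.6, 215. ]), array([30.6, 29. ]), 603)
tail grip t=17.4 ee [609.3 167.8 108. ] F [-1.4  0.2  6.1] w 29.2 gf 28
slid t=18.6 ee [615.3 113.5 108. ] F [-0.6  2.8  6.4] w 29.5 gf 28
('top', array([  0.3, 159.7]), array([30.4, 26. ]), 102)
g1 t=22.3 ee [ 519.  -324.5  103.9] F [-1.5  1.   6.5] w 27.4 gf 21
g2 t=24.7 ee [ 518.9 -324.3  103.3] F [ 0.1 -0.2  2. ] w 26.4 gf 79
over window t=27.6 ee [632.2 -46.7 225.1] F [-0.2  0.9 -1.7] w 26.7 gf 79
('top', array([  0.3, 160.1]), array([30.2, 26.9]), 106) ('wrist', array([  1.9, 160.3]), array([30.6, 29.8]), 850)
```

View pics/w2.png

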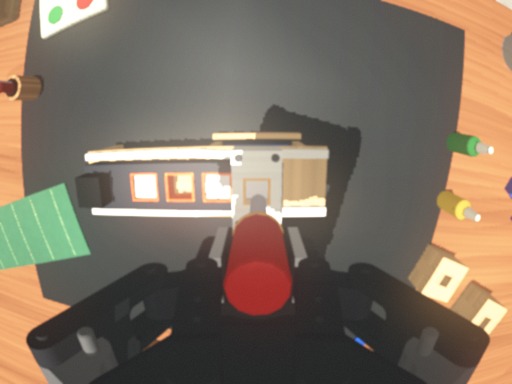

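The tail reads 160 (bore 1 under the window), and the red drift is in hand with its rod over the window at (258,190). I'll punch bore 1, then push the bar with the rod to bores 2 and 4, checking each.

```bash
cat >> h.py <<'E'
O=98.3
def punch(x=0,y=0):
    bot.servo_line(S(x,y,103+O),speed=100)
    if bot.servo_line(S(x,y,84+O),speed=40,until_force=5): st('BLOCKED'); return False
    for z in (78,72,66,60,57):
        bot.servo_line(S(x,y,z+O),speed=40); st('z%d'%z)
    bot.dwell(.3); st('bottom'); bot.servo_line(S(x,y,116+O),speed=100); return True
E
python3 - <<'E'
from h import *
ok=punch()
print(tail('top'),tail('wrist')); st()
cam('wrist','w3.png')
E
```

```text
z78 t=29.0 ee [632.6 -46.  176.6] F [3.2 0.3 1.2] w 26.3 gf 79
z72 t=29.3 ee [631.9 -46.  169.8] F [ 0.1  0.2 -0.8] w 26.6 gf 79
z66 t=29.6 ee [632.  -46.  163.7] F [-0.7 -0.8 -1.5] w 26.7 gf 79
z60 t=29.9 ee [632.1 -46.  157.8] F [-0.6 -0.3 -1.3] w 26.5 gf 79
z57 t=30.2 ee [632.2 -46.  155.1] F [ 0.7 -0.3 -1.2] w 26.5 gf 79
bottom t=30.5 ee [632.3 -46.  155.4] F [-0.   0.7 -0.9] w 26.2 gf 79
('top', array([  0.5, 160.3]), array([30.5, 27.4]), 107) ('wrist', array([  1.9, 160.1]), array([30.2, 29.6]), 892)
 t=31.3 ee [632.  -46.  213.4] F [-0.2  0.6 -1.1] w 26.5 gf 79
```

View pics/w3.png

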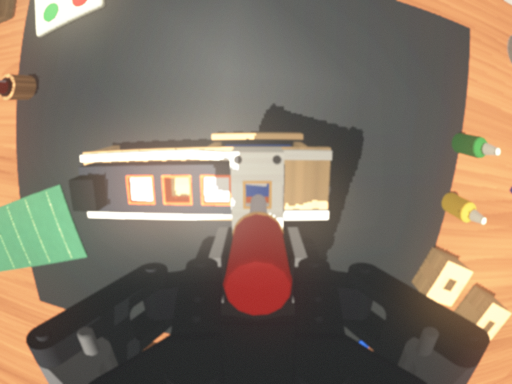

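Blue tray shows through the window at (257,193), so casting 1 is out. Now I push the bar to bore 2 and punch.

```bash
cat >> h.py <<'E'
def push(y0,y1,x=0.3):   # bar origin from y0 to y1 with the rod behind the tail
    bot.servo_line(S(x,y0+118,118+O),speed=180)
    bot.servo_line(S(x,y0+118,72+O),speed=120)
    bot.servo_line(S(x,y1+106,72+O),speed=50); bot.dwell(.1); st('pushed')
    bot.servo_line(S(x,y1+116,72+O),speed=100)
    bot.servo_line(S(x,y1+116,118+O),speed=150)
    bot.servo_line(S(0,0,118+O),speed=200); bot.dwell(.1)
    print(tail('top'),tail('wrist'),'want',y1+84)
E
python3 - <<'E'
from h import *
push(76,40); st(); cam('wrist','w4.png')
E
```

```text
pushed t=34.3 ee [616.4  99.  170. ] F [ 0.2  1.  -0.7] w 26.3 gf 79
('top', array([  0.2, 122.5]), array([29.8, 26.9]), 106) ('wrist', None, 0) want 124
 t=36.2 ee [632.3 -45.  216.4] F [ 0.6 -0.4 -1.1] w 26.4 gf 79
```

View pics/w4.png

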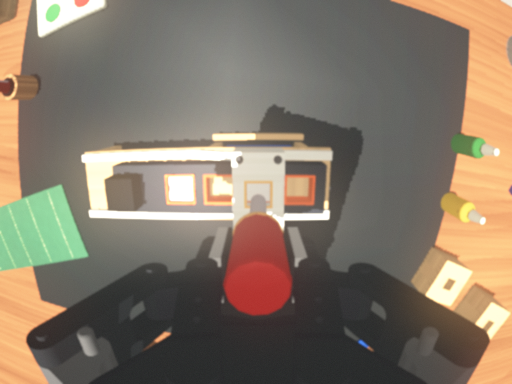

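Bore 2's casting sits under the window at (258,192), and emptied bore 1 shows past the bridge at (300,190). I'll punch it, push on to bore 4, check and punch.

```bash
sed -i 's/max(-1)<110/max(-1)<150/' h.py; python3 - <<'E'
from h import *
if punch():
    cam('wrist','w5.png'); a=tail('top'); print(a)
    y=a[1][1]-84
    if abs(y-39)<4:
        push(y,-32); cam('wrist','w6.png'); st()
I=[cv2.imread('pics/w%d.png'%k)[100:300,60:360] for k in (5,6)]
cv2.imwrite('pics/w56.png',cv2.resize(np.vstack(I),None,fx=1.5,fy=1.5))
E
```

```text
z78 t=37.4 ee [632.2 -46.  176. ] F [ 0.8 -0.5 -1. ] w 26.5 gf 79
z72 t=37.7 ee [632.1 -46.  169.8] F [-0.8  0.1 -2.3] w 26.3 gf 79
z66 t=38.0 ee [632.1 -46.  163.7] F [-0.3  0.5 -1.1] w 26.2 gf 79
z60 t=38.3 ee [632.1 -46.  157.9] F [-0.5 -0.1 -1.3] w 26.6 gf 79
z57 t=38.6 ee [632.2 -46.  155.1] F [-0.4 -0.4 -0.5] w 26.2 gf 79
bottom t=38.9 ee [632.3 -46.  155.4] F [-0.6 -0.5 -0.9] w 26.0 gf 79
('top', array([1.000e-01, 1.232e+02]), array([30.3, 27.3]), 109)
pushed t=43.2 ee [624.4  27.6 170.2] F [0.4 3.1 0.2] w 26.2 gf 79
('top', None, 4) ('wrist', array([ 1.7, 51.3]), array([29.1, 27.4]), 1149) want 52
 t=44.7 ee [632.3 -45.1 216.2] F [-0.1 -1.2 -0.9] w 26.7 gf 79
```

View pics/w56.png

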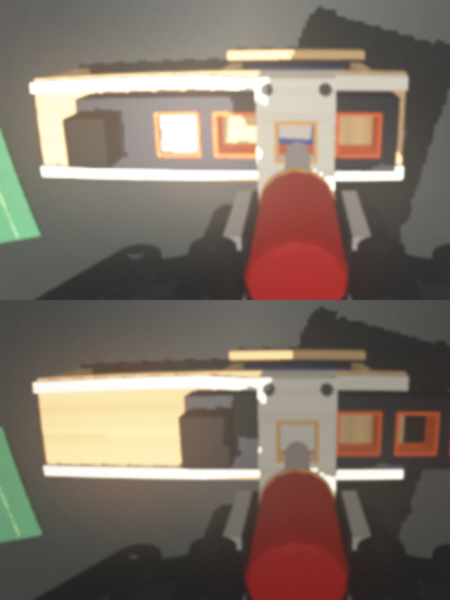

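Bores 2 (415,435) and 3 (360,435) are both see-through past the bridge, and bore 4 is under the window. I'll punch bore 4, then return the drift to its block.

```bash
python3 - <<'E'
from h import *
if punch():
    print(tail('wrist')); c=cam('wrist','w7.png')
    D=np.array([518.8,-324.2])
    bot.servo_line(S(0,0,130+O),speed=100)
    bot.servo_line(np.r_[D,130+O],speed=220); bot.servo_line(np.r_[D,55+O],speed=120); bot.dwell(.2)
    c2=cam('top','t7.png')
    r=bot.servo_line(np.r_[D,38+O],speed=30,until_force=4); st('enter %s'%r)
    if not r:
        r=bot.servo_line(np.r_[D,4+O],speed=50,until_force=4); st('down %s'%r)
cv2.imwrite('pics/w7c.png',cv2.resize(c['image'][140:240,180:340],None,fx=4,fy=4,interpolation=cv2.INTER_CUBIC))
E
```

```text
z78 t=46.0 ee [632.2 -46.  176. ] F [-0.2  0.8 -0.8] w 26.6 gf 79
z72 t=46.3 ee [632.1 -46.  169.8] F [ 0.2  0.1 -0.6] w 26.5 gf 79
z66 t=46.6 ee [632.1 -45.9 163.7] F [-0.7 -0.6 -1.4] w 25.9 gf 79
z60 t=46.9 ee [632.2 -46.  157.8] F [-0.2  1.  -1.2] w 26.5 gf 79
z57 t=47.1 ee [632.2 -46.  155.1] F [ 0.7  0.2 -1.2] w 26.8 gf 79
bottom t=47.4 ee [632.3 -46.  155.4] F [ 0.3  0.3 -1.3] w 26.3 gf 79
('wrist', array([ 1.6, 51.7]), array([29.5, 28. ]), 1185)
enter False t=51.8 ee [ 518.9 -324.2  136.4] F [-0.2 -0.4 -1.5] w 26.3 gf 79
down True t=52.4 ee [ 518.5 -324.   103.2] F [-0.8 -0.2  5.6] w 26.7 gf 80
```

View pics/w7c.png

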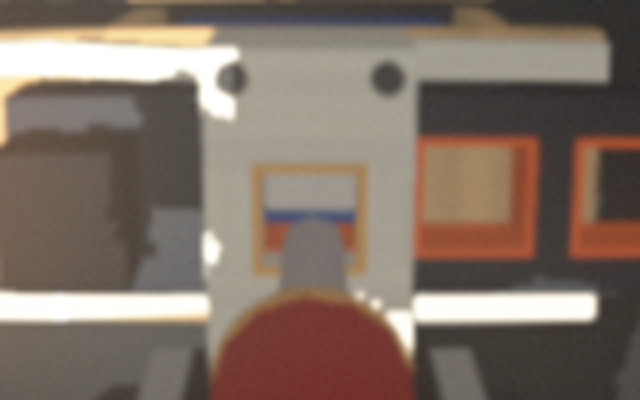

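The window shows grey castings with a blue strip of tray and no plug in the bore, and the drift is seated in its block at tip height 5. I'll release it, pull the bar out by its tail and look.

```bash
python3 - <<'E'
from h import *
bot.move_gripper(46); D=np.array([518.8,-324.2]); bot.servo_line(np.r_[D,200],speed=150)
c=cam('wrist','w8.png'); P=cloud(c); q=rect(P,122,136,D,40); print('drift',q)
v=S(0,51.7,170); go(v,SY); bot.dwell(.1); a=tail('wrist'); b=tail('top'); print(a,b); cam('wrist','w9.png')
st()
E
```

```text
drift (((519.3417358398438, -324.49383544921875), (26.651596069335938, 26.744014739990234), 7.717641353607178), 1185, np.float64(128.7681021530042))
('wrist', array([-1.7, 50.6]), array([30.1, 28.5]), 1893) ('top', None, 0)
 t=55.2 ee [626.6   4.6 170.1] F [-0.5 -0.3  0. ] w 46.2 gf 0
```

```bash
python3 - <<'E'
from h import *
I=[cv2.resize(cv2.imread('pics/w%d.png'%k),(400,300)) for k in (8,9)]
cv2.imwrite('pics/w89.png',np.hstack(I))
E
```

```text
(no output)
```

View pics/w89.png

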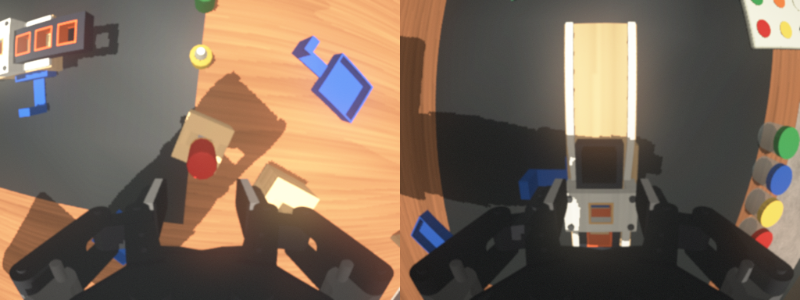

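The drift stands upright in the block (202,158 in the left view), and the tail sits just before the bridge. Now I pull the bar out.

```bash
python3 - <<'E'
from h import *
bot.servo_line(S(0,51.5,107),speed=80); bot.move_gripper(26,25); st('tail')
bot.servo_line(S(.3,214,107),speed=70); st('pulled')
bot.move_gripper(48); bot.servo_line(S(.3,214,170),speed=150)
v=S(-40,30,330); go(v,SY); bot.dwell(.2); print(tail('wrist')); c=cam('wrist','w10.png');P=cloud(c)
q=rect(P,38,52,S(-93,0,0)[:2],40,c['image'],lambda i:i[...,0]>i[...,2]+40); print('tab',q,loc(q[0][0])); st()
E
```

```text
tail t=56.4 ee [626.9   5.2 107.8] F [-2.7  0.4  6. ] w 29.3 gf 25
pulled t=58.9 ee [609.2 166.4 107.4] F [ 0.4 -5.1  5.8] w 29.5 gf 24
('wrist', array([  1. , 211.7]), array([30.1, 29.4]), 599)
tab (((539.2457275390625, -56.2232666015625), (12.295772552490234, 22.56692123413086), 7.679172515869141), 150, np.float64(46.32065677373754)) [-93.61407765   0.13141238]
 t=61.0 ee [589.3 -20.  329.4] F [0.3 0.6 0.1] w 47.7 gf 0
```

View pics/w10.png

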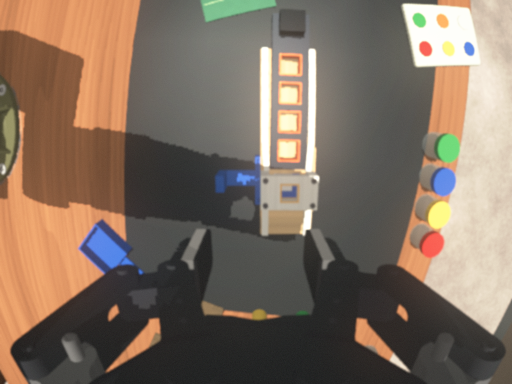

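All four bores show wood, so they are empty. Now I carry the bar to the mat.

```bash
python3 - <<'E'
from h import *
bot.move_gripper(68,60)
y=141.7; p=S(.6,y,140); go(p,SY); bot.servo_line(S(.6,y,87),speed=90)
bot.move_gripper(40,60); st('grip')
bot.servo_line(S(.6,y,160),speed=100); st('lift')
_,ey=ax(19.5); t=np.array([495.9,323.0])+ey*14
bot.servo_line(np.r_[t,150],best(np.r_[t,150],19.5),speed=180); bot.dwell(.2)
bot.servo_line(np.r_[t,42],speed=90); bot.dwell(.2)
r=bot.servo_line(np.r_[t,29],speed=15,until_force=3); st('down %s'%r)
bot.move_gripper(68); bot.servo_line(np.r_[t,120],speed=120)
go((470,290,300),19.5); bot.dwell(.2); c=cam('wrist','w11.png');P=cloud(c)
print(rect(P,20,33,(496,323),125)); print(rect(P,42,54,(468,402),50))
print('mat',rect(P,-3,8,(494,323),160,c['image'],lambda i:(i[...,1]>i[...,2]+25)&(i[...,1]>i[...,0]+10)))
st()
E
```

```text
grip t=63.3 ee [617.8  95.   88.1] F [1.2 1.  5.6] w 44.6 gf 63
lift t=64.2 ee [616.9  94.9 159.1] F [ 0.4 -0.1 -4.9] w 44.2 gf 62
down True t=68.3 ee [491.2 336.1  31.1] F [-1.9 -0.   6. ] w 44.5 gf 63
(((496.1372375488281, 323.086669921875), (46.98995590209961, 199.42523193359375), 18.741804122924805), 3366, np.float64(27.2497735828172))
(((469.15179443359375, 402.705810546875), (30.964237213134766, 28.580472946166992), 19.053062438964844), 558, np.float64(49.298774479559555))
mat (((496.12701416015625, 322.9642639160156), (111.39676666259766, 261.26348876953125), 19.759660720825195), 8630, np.float64(3.2220422871753556))
 t=70.6 ee [469.9 290.2 298.5] F [0.5 0.2 0.2] w 67.9 gf 0
```

View pics/w11.png

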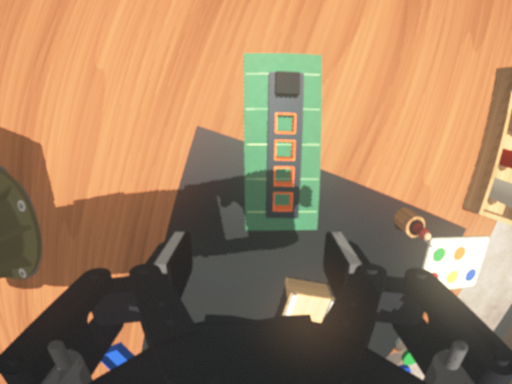

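The bar lies lengthwise and centred on the mat, with the bores showing green. Next is the tray.

```bash
python3 - <<'E'
from h import *
v=S(-150,0,260); go(v,SY+90); bot.dwell(.2); c=cam('wrist','w12.png');P=cloud(c)
q=rect(P,38,52,S(-93,0,0)[:2],50,c['image'],lambda i:i[...,0]>i[...,2]+40); l=loc(q[0][0]); print('tab',q,l,q[1])
if q[1]<40 or abs(l[1])>8: raise SystemExit('tab?')
x,y=l; bot.move_gripper(50,25)
go(S(x,y,110),SY+90); bot.servo_line(S(x,y,43),speed=90); bot.move_gripper(18,30); st('tab grip')
bot.servo_line(S(x-130,y*0,43),speed=60); st('pulled')
bot.move_gripper(50); bot.servo_line(S(x-130,y,150),speed=100)
go(S(-150,-60,300),SY); bot.dwell(.3); c=cam('wrist','w13.png');P=cloud(c)
q=rect(P,15,32,S(x+88-130,0,0)[:2],60,c['image'],lambda i:i[...,0]>i[...,2]+40); print('tray',q,loc(q[0][0])); st()
D=(518.8,-324.2); print('drift',rect(P,122,136,D,40))
E
```

```text
tab (((539.3797607421875, -56.68830871582031), (10.321277618408203, 22.628982543945312), 6.47100305557251), 210, np.float64(46.392013771638474)) [-93.5323012   -0.34560091] 210
tab grip t=74.4 ee [539.7 -56.8  43.6] F [-1.5 -0.   6.3] w 23.2 gf 30
pulled t=76.7 ee [410.8 -70.9  43.6] F [4.5 0.2 7. ] w 23.0 gf 30
tray (((498.29888916015625, -61.34080505371094), (76.33424377441406, 70.43810272216797), 6.464104175567627), 576, np.float64(25.893739681421522)) [-134.8757079    -0.42594058]
 t=80.1 ee [ 489.8 -122.2  299.9] F [ 0.3  0.7 -0.4] w 50.1 gf 0
drift (((0.0, 0.0), (0.0, 0.0), 0.0), 0, None)
```

View pics/w13.png

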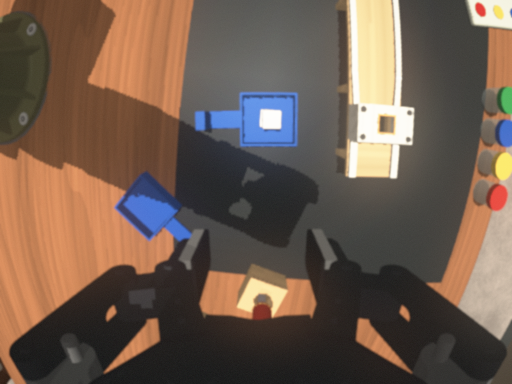

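The tray is out and clear of the stand, with the castings at (270,120). A numeric check: stack height, then bar, drift and bystanders against the first top view.

```bash
python3 - <<'E'
from h import *
c=dict(np.load('last_wrist.npz')); c['state']=dict(ee_pos=c['ee'],tool_rot=c['tr']); P=cloud(c)
m=np.hypot(P[...,0]-498,P[...,1]+61)<33; z=P[m][:,2]; print('z hist',np.histogram(z,[0,6,12,18,24,30,36,42,50]))
for zr in ((10,20),(22,32),(34,45)): print(zr,rect(P,*zr,(498,-61),30,c['image'],lambda i:abs(i[...,0]-i[...,2])<40))
go((300,350,330),0); bot.dwell(.2)
t0=cv2.imread('pics/top0.png'); c=cam('top','top_end.png'); P=cloud(c)
print('bar',rect(P,20,33,(496,323),125)); print('drift',rect(P,118,136,(519,-324),40))
d=np.abs(t0.astype(int)-c['image']).max(-1)
for n,u,v in [('by',538,240),('bg',534,198),('fig',225,195)]:
    u=int(u*.64);v=int(v*.64); print(n,d[v-10:v+10,u-10:u+10].max())
st()
E
```

```text
z hist (array([1313,    2,    3,    0,   35,   10,  343,    0]), array([ 0,  6, 12, 18, 24, 30, 36, 42, 50]))
(10, 20) (((493.837646484375, -48.342166900634766), (2.7390573024749756, 0.005856723058968782), 6.923186779022217), 3, np.float64(14.866655214559898))
(22, 32) (((487.967529296875, -61.815155029296875), (22.871129989624023, 3.449756622314453), 89.77591705322266), 37, np.float64(27.702564833473673))
(34, 45) (((501.097900390625, -61.006134033203125), (23.311384201049805, 23.464431762695312), 6.686825752258301), 348, np.float64(39.12733333150965))
bar (((495.56500244140625, 323.18255615234375), (47.075172424316406, 200.8618621826172), 18.547334671020508), 729, np.float64(26.537670798808904))
drift (((516.969970703125, -323.34564208984375), (24.039522171020508, 24.72525405883789), 86.41300201416016), 82, np.float64(127.7671500370144))
by 2
bg 3
fig 3
 t=82.2 ee [300.3 349.8 330. ] F [-0.7  0.1  0.4] w 49.8 gf 0
```

```bash
python3 -c "
from rig import bot
print(bot.finish_job())"
```

```text
the job is handed in; nothing more can be done
None
```

The job is handed in at about 82 s: all three castings (base1, base2 and base4) are in the tray, stacked so the top one sits above its rim; the tray is clear of the stand, the empty bar is on the mat, the drift is in its block, and the bottles and figure did not move.

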